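# Charge the empty grinding jar with one ball, using the single-ball scoop

### The job

One of the two steel grinding jars has no ball yet. With the single-ball scoop, scoop just one white ball out of the grey trough, lift it clear and tip it from the scoop into the empty jar, then stand the scoop back on the bare worktop on its sole and heel. Never touch the balls with the gripper, leave the other balls where they belong, and keep the jars upright and the small bottles undisturbed.

Things in the scene. Friction and masses are not known exactly. Their poses are not given: they have to be found in the camera images.
- scoop: Single-ball scoop, 177 mm long, 0.1 kg, standing level on its flat steel blade (front) and a wire heel below its tail (146 mm behind, feet 32 mm apart). Origin: underside of the blade, below the pocket's centre; x to the nose, z up. Blade 32 mm wide, 4 mm thick, x = -19 to +15 mm, with a round 18 mm hole (the pocket) at x = 0 and a 26 mm high back wall at x = -18 to -21 mm.
- scoop_grip (a point): Middle of the scoop's grip: a straight black bar along x, joined to the back wall by two rising wires. This point is 85 mm behind the pocket, 55 mm above the sole. The bar is 12 mm wide (y), 22 mm tall (44 to 66 mm above the sole), from 40 to 152 mm behind the pocket, and may be held anywhere on it.
- scoop_pocket (a point): Where a ball's centre lies when it sits in the pocket, 17 mm above the sole. A ball stays in while the scoop tilts less than about 30 degrees, and rolls out over the nose or a side beyond about 36; 45 to 55 degrees nose-down is sure.
- scoop_nose (a point): Tip of the scoop's nose, 25 mm ahead of the pocket's centre, 1 mm above the sole level: the end of a bevel that rises 3 mm in 10 mm to the blade's upper face.
- trough: Grey open trough, fixed, 200 x 50 x 30 mm. Origin under its centre, x along it to the far end, z up. Inside 190 x 40 mm, flat floor 5 mm above the worktop, walls 5 mm thick, tops 30 mm above the worktop. Balls roll freely in it. The scoop goes in lengthwise, nose to +x, blade on the floor behind the last ball, its grip passing over the near wall and its heel outside.
- trough_stop (a point): Middle of the inside of the trough's far wall, at floor height. The scoop driven along the floor pushes the balls together against this wall (centres then 16, 48 and 80 mm before it); then the nearest climbs the nose and drops into the pocket. A few N are enough.
- ball_1: White ceramic milling ball, 32 mm across, 55 g, slippery; origin at its centre. Starts in the trough, nearest the far (+x) end.
- ball_2: White ceramic ball like ball_1; starts in the middle of the three in the trough.
- ball_3: White ceramic ball like ball_1; starts nearest the near (-x) end of the trough, at least 66 mm (to its surface) from the inside of the near wall.
- jar_empty: Round open steel grinding jar without a ball, 76 mm across the foot, 72 mm across the body, 50 mm high, 0.6 kg, loose. Origin at the centre of its underside, z up. Mouth 64 mm across, walls 4 mm, flat inner floor at z = 6 mm. It stands left or right of the other jar.
- jar_loaded: The other grinding jar, of the same make, which already holds its ball.
- ball_4: White ceramic ball like ball_1, lying in jar_loaded, where it stays.
- reagent_vial: Bystander: small glass vial with a white cap, 22 mm across, 59 mm high, standing on the worktop between the trough and the scoop. Origin under its centre.
- dropper: Bystander: small dropper bottle, 22 mm across, 77 mm high, standing on the worktop left of the scoop. Origin under its centre.
Not all that is in view belongs to the job. Leave any black look-alike of the ball_2 alone.

How it is judged:
On the way, in this order (a step that is already met when the one before it is completed fails the run):
1. exactly one ball lies in the scoop's pocket (centre within 7 mm of its place), lifted clear of the trough (its centre over 65 mm high), the other two still in the trough (((distance between ball_1 and scoop_pocket below 0.007 m and height (world z) of ball_1 above 0.065 m and x of ball_2 in the frame of trough between -0.095 and 0.095 m and y of ball_2 in the frame of trough between -0.022 and 0.022 m and height (world z) of each of ball_2, ball_3 below 0.03 m and x of ball_3 in the frame of trough between -0.095 and 0.095 m and y of ball_3 in the frame of trough between -0.022 and 0.022 m) or (distance between ball_2 and scoop_pocket below 0.007 m and height (world z) of ball_2 above 0.065 m and x of ball_1 in the frame of trough between -0.095 and 0.095 m and y of ball_1 in the frame of trough between -0.022 and 0.022 m and height (world z) of each of ball_1, ball_3 below 0.03 m and x of ball_3 in the frame of trough between -0.095 and 0.095 m and y of ball_3 in the frame of trough between -0.022 and 0.022 m) or (distance between ball_3 and scoop_pocket below 0.007 m and height (world z) of ball_3 above 0.065 m and x of ball_1 in the frame of trough between -0.095 and 0.095 m and y of ball_1 in the frame of trough between -0.022 and 0.022 m and height (world z) of each of ball_1, ball_2 below 0.03 m and x of ball_2 in the frame of trough between -0.095 and 0.095 m and y of ball_2 in the frame of trough between -0.022 and 0.022 m))), for 0.2 s.
2. that ball lies in the empty jar, the other two still in the trough (((horizontal distance between ball_1 and jar_empty below 0.025 m and z of ball_1 in the frame of jar_empty between 0.01 and 0.03 m and x of ball_2 in the frame of trough between -0.095 and 0.095 m and y of ball_2 in the frame of trough between -0.022 and 0.022 m and height (world z) of each of ball_2, ball_3 below 0.03 m and x of ball_3 in the frame of trough between -0.095 and 0.095 m and y of ball_3 in the frame of trough between -0.022 and 0.022 m) or (horizontal distance between ball_2 and jar_empty below 0.025 m and z of ball_2 in the frame of jar_empty between 0.01 and 0.03 m and x of ball_1 in the frame of trough between -0.095 and 0.095 m and y of ball_1 in the frame of trough between -0.022 and 0.022 m and height (world z) of each of ball_1, ball_3 below 0.03 m and x of ball_3 in the frame of trough between -0.095 and 0.095 m and y of ball_3 in the frame of trough between -0.022 and 0.022 m) or (horizontal distance between ball_3 and jar_empty below 0.025 m and z of ball_3 in the frame of jar_empty between 0.01 and 0.03 m and x of ball_1 in the frame of trough between -0.095 and 0.095 m and y of ball_1 in the frame of trough between -0.022 and 0.022 m and height (world z) of each of ball_1, ball_2 below 0.03 m and x of ball_2 in the frame of trough between -0.095 and 0.095 m and y of ball_2 in the frame of trough between -0.022 and 0.022 m))), for 0.2 s.
At the end, for the whole second after the job is handed in: One of the three balls is on the floor of jar_empty, the other two in the trough, ball_4 in jar_loaded; both jars upright on the worktop (within 0.1 rad); the scoop stands released and still on the worktop on blade and heel (origin within 5 mm of its height, tilt under 0.08 rad) (((horizontal distance between ball_1 and jar_empty below 0.025 m and z of ball_1 in the frame of jar_empty between 0.01 and 0.03 m and x of ball_2 in the frame of trough between -0.095 and 0.095 m and y of ball_2 in the frame of trough between -0.022 and 0.022 m and height (world z) of each of ball_2, ball_3 below 0.03 m and x of ball_3 in the frame of trough between -0.095 and 0.095 m and y of ball_3 in the frame of trough between -0.022 and 0.022 m) or (horizontal distance between ball_2 and jar_empty below 0.025 m and z of ball_2 in the frame of jar_empty between 0.01 and 0.03 m and x of ball_1 in the frame of trough between -0.095 and 0.095 m and y of ball_1 in the frame of trough between -0.022 and 0.022 m and height (world z) of each of ball_1, ball_3 below 0.03 m and x of ball_3 in the frame of trough between -0.095 and 0.095 m and y of ball_3 in the frame of trough between -0.022 and 0.022 m) or (horizontal distance between ball_3 and jar_empty below 0.025 m and z of ball_3 in the frame of jar_empty between 0.01 and 0.03 m and x of ball_1 in the frame of trough between -0.095 and 0.095 m and y of ball_1 in the frame of trough between -0.022 and 0.022 m and height (world z) of each of ball_1, ball_2 below 0.03 m and x of ball_2 in the frame of trough between -0.095 and 0.095 m and y of ball_2 in the frame of trough between -0.022 and 0.022 m)) and horizontal distance between ball_4 and jar_loaded below 0.025 m and z of ball_4 in the frame of jar_loaded between 0.01 and 0.03 m and angle between each of jar_empty, jar_loaded's own z axis and vertical below 0.1 rad and height (world z) of each of jar_empty, jar_loaded below 0.006 m and height (world z) of scoop between -0.004 and 0.005 m and angle between scoop's own z axis and vertical below 0.08 rad and linear speed of each of scoop, jar_empty below 0.02 m/s); the robot touches nothing.
It fails at once if the gripper or arm touches a ball (contact force between any of the fingers, the arm and ball_1 above 0.3 N or contact force between any of the fingers, the arm and ball_2 above 0.3 N or contact force between any of the fingers, the arm and ball_3 above 0.3 N or contact force between any of the fingers, the arm and ball_4 above 0.3 N).
It fails at once if a jar is tipped more than about 20 degrees (angle between any of jar_empty, jar_loaded's own z axis and vertical above 0.35 rad).
It fails at once if the vial or the dropper bottle is knocked over or moved more than 30 mm (angle between any of reagent_vial, dropper's own z axis and vertical above 0.4 rad or distance of any of reagent_vial, dropper from where it was at the start of the episode above 0.03 m).
It also fails if it takes over 53 s, if anything falls off the work surface, if the arm or the gripper's body presses on something with over 40 N, if the wrist force passes 120 N, or if a joint passes its speed limit or range.

### The arm

A 6-joint arm with a two-finger parallel gripper is mounted at the origin on a cart in front of the work surface, level with it; the furniture and walls round the work are solid. World frame = base frame: x ahead of the robot, y to its left, z up, the work surface at z = 0. Lengths are in m, angles in rad, forces in N, time in s.
With the tool pointing down it reaches from about 0.35 to 0.925 m from the base axis. Payload 6.4 kg.
Tool frame: the origin (TCP) lies midway between the tips of the shut fingers; the grasp point (between the pads) lies 19 mm behind it (env.grip_depth is the distance from the TCP to the grasp point, in m); y points along the fingers, x is the direction in which the jaws open and shut, and the axes are right-handed (so a half turn about y gives the same grasp; the last joint's range is limited). The gripper opens to 94 mm and grips with 3 to 60 N. Pads are 16 mm wide; open, the fingers measure 119 mm over their backs; the gripper's body (75 mm by 177 mm) begins 78 mm behind the grasp point.
Start: joints at [-0.174, 0.245, 1.558, -0, 1.339, -0.174], TCP at [0.65, 0, 0.178] pointing down, gripper open.
Joint ranges: [-3.13, 3.13], [-1.02, 2.26], [0.13, 2.54], [-0.95, 4.09], [0.21, 2.88], [-2.74, 2.74]. Speed limits (rad/s): [2.57, 2.57, 3.14, 3.14, 3.14, 3.14].

### API

Orientations are given as a rotation vector (axis times angle).
In Python, from cell import env, imaging, models gives the robot as it stands.
- The arm moves only by the shell command python3 -m inch 'ROWS'. ROWS is JSON, a list of rows, each an object with "travel": the shift along the tool's x, y, z in m, a list of three; "rotation": the turn, a rotation vector about the tool's x, y, z in degrees, a list of three; "fingers": the opening, from 0 (shut) to 1 (fully open). In form: [{"travel": [tx, ty, tz], "rotation": [wx, wy, wz], "fingers": fingers}, ...]. A call has exactly 10 rows; each row is the pose to reach, as a shift and turn from the pose commanded when the call began, along the tool's axes at that moment; what a row does not reach only later rows make up. A row lasts 1/8 s, in which the tool goes at most 62.5 mm and 10.7 degrees, less where a joint would pass 70% of its speed; a pose out of reach is approached as far as the arm can. A call with a gripper value outside its range is refused whole. The fingers move at their own pace and stop on an object; the grip force is fixed at half the most. Time passes only in rows, so rows that repeat a pose let the fingers close, or fill a call up. It gives the time, the measured TCP pose, the force and the opening at its end, in the units of the state.
- env.get_state(): the state, without advancing time (a new reading comes with each control period).
- imaging.read_camera(name): name is "scene" or "side" or "wrist"; returns the picture (400x640x3 uint8, red, green, blue); there is no depth.
- imaging.get_calibration(name): a dict with "intrinsics" (3x3 intrinsics, pixels), "R" (3x3) and "t" (3): a world point X has camera coordinates R X + t. Camera axes: x right, y down, z forward; pixel columns grow to the right and rows downward; lengths in m; the calibration is good to about 2 mm. A picture is of the moment at which its call begins: read the wrist's pose just before it. get_calibration takes no time and is no camera call; for the wrist camera it gives the pose at the moment of the call.
- env.hand_in(): hands the job in, once; it reports no verdict.
Trained networks look in the newest picture that a camera, given by its name, has taken for a name from the list of things; names that differ only in an ending like _2 or _b are one class to them, and where a whole thing is asked for, a point or a joint stands for the part that bears it (a point fixed in the world has none). Each returns a list of dicts, best first, with "score" (0 to 1); they miss things now and then, are a little off and sometimes report something else, mostly with a low value. They report only what shows in the picture. A call takes as long as a camera call. They do not tell look-alikes from the thing itself.
- models.silhouettes(camera, thing): "pixels" (400x640 bool, what is visible of it) and "box" ([left, top, right, bottom] in pixels, round what is visible of it).
- models.tip_of(camera, thing): "centre" ([column, row] in pixels: a listed point, or the origin of a listed thing).
The state is a dict: "t": time; "joint_positions": joint angles; "joint_vel": joint speeds; "joint_efforts": joint torques, N m; "eef_pos": TCP position; "ee_rot": TCP orientation; "force": force on the tool from outside, world axes, zero at the start; "wrist_torque": the same for the moment, N m; "width": finger opening in m.
Only numpy, scipy, OpenCV 4.12 (cv2) and the standard library are available. Lean on these libraries where they do the work, as an engineer would, in place of code of your own. Each camera call takes 0.05 s, during which the arm holds its last target. There are 200 camera calls.

## Working session

There is one attempt and no reset: what is moved stays moved. The work goes in short steps, Python scripts to look and compute and a shell command to move; the robot and the scene stay as the last step left them, time stands still between calls to the robot, and variables do not carry over. Pictures are saved under pics/ and viewed, about 8 in all and at most 12, crops included, and the job is handed in when it is done.

```bash
mkdir -p pics; ls; cat > h.py <<'E'
import numpy as np, cv2
from cell import env, imaging, models
from scipy.spatial.transform import Rotation as Ro
def px2w(cam,px,z,cal=None):
    c=cal or imaging.get_calibration(cam); K=np.array(c["intrinsics"]);R=np.array(c["R"]);t=np.array(c["t"]).ravel()
    d=R.T@np.linalg.solve(K,[px[0],px[1],1]); o=-R.T@t
    return o+d*(z-o[2])/d[2]
def w2px(cam,X):
    c=imaging.get_calibration(cam); p=np.array(c["R"])@np.array(X)+np.array(c["t"]).ravel(); p=np.array(c["intrinsics"])@p
    return p[:2]/p[2]
def tri(obs):
    A=np.zeros((3,3));b=np.zeros(3)
    for cam,px in obs:
        c=imaging.get_calibration(cam);R=np.array(c["R"]);o=-R.T@np.array(c["t"]).ravel()
        d=R.T@np.linalg.solve(np.array(c["intrinsics"]),[px[0],px[1],1]);d/=np.linalg.norm(d)
        M=np.eye(3)-np.outer(d,d);A+=M;b+=M@o
    return np.linalg.solve(A,b)
def snap(cam,name):
    im=imaging.read_camera(cam); cv2.imwrite(f'pics/{name}.png',im[:,:,::-1]); return im
E
python3 - <<'E'
from h import *
np.set_printoptions(precision=4,suppress=True)
ims=[snap(c,c+'0') for c in('scene','side')]
cv2.imwrite('pics/both.png',cv2.resize(np.vstack(ims)[:,:,::-1],(480*1,600)))
s=env.get_state();print(s['t'],s['eef_pos'],s['ee_rot'],s['width'],s['force'])
for c in('scene','side'):
  for th in('scoop_grip','scoop_pocket','scoop_nose','scoop','trough','trough_stop','ball_1','jar_empty','jar_loaded','reagent_vial','dropper'):
    print(c,th,[(np.round(r['centre'],1).tolist(),round(r['score'],2)) for r in models.tip_of(c,th)])
E
```

```text
pics
0.1 [0.6494 0.0001 0.1771] [-1.5705  0.0013  0.0013] 0.09376108756572098 [ 0.1485 -0.3629 -0.2394]
scene scoop_grip [([295.7, 182.5], 0.59)]
scene scoop_pocket [([321.3, 184.0], 0.69)]
scene scoop_nose [([329.9, 180.4], 0.6)]
scene scoop [([244.4, 179.8], 0.71), ([323.9, 188.1], 0.68), ([337.3, 231.0], 0.22)]
scene trough [([384.0, 256.6], 0.96)]
scene trough_stop [([404.2, 227.0], 0.87)]
scene ball_1 [([384.9, 253.1], 0.61), ([343.9, 201.0], 0.56), ([398.4, 230.1], 0.51), ([295.2, 244.9], 0.51), ([434.4, 272.7], 0.48), ([396.5, 236.8], 0.45), ([402.9, 226.5], 0.33)]
scene jar_empty [([241.6, 232.1], 0.61), ([294.5, 181.9], 0.2)]
scene jar_loaded [([289.6, 250.6], 0.62)]
scene reagent_vial [([338.4, 233.5], 0.68)]
scene dropper [([243.1, 178.3], 0.56)]
side scoop_grip [([300.8, 222.5], 0.97)]
side scoop_pocket [([272.0, 217.8], 0.63)]
side scoop_nose [([265.1, 223.5], 0.72), ([326.5, 205.6], 0.43), ([277.4, 291.7], 0.26)]
side scoop [([273.7, 222.4], 0.82)]
side trough [([337.9, 181.6], 0.66)]
side trough_stop [([304.6, 175.2], 0.6)]
side ball_1 [([342.6, 157.4], 0.62), ([316.6, 168.0], 0.53), ([292.3, 201.4], 0.52), ([323.1, 171.9], 0.5), ([359.8, 217.0], 0.48), ([341.5, 175.5], 0.39)]
side jar_empty [([353.6, 259.8], 0.76)]
side jar_loaded [([364.1, 220.3], 0.97)]
side reagent_vial [([326.7, 205.0], 0.58)]
side dropper []
```

View image.

```bash
python3 - <<'E'
import cv2,numpy as np
a=cv2.imread('pics/scene0.png')[150:300,200:460];b=cv2.imread('pics/side0.png')[130:300,220:480]
v=np.vstack([cv2.resize(a,None,fx=2,fy=2,interpolation=cv2.INTER_CUBIC)[:260],cv2.resize(b,None,fx=2,fy=2,interpolation=cv2.INTER_CUBIC)])
cv2.imwrite('pics/crop0.png',v);print(v.shape)
E
```

```text
(600, 520, 3)
```

View pics/crop0.png

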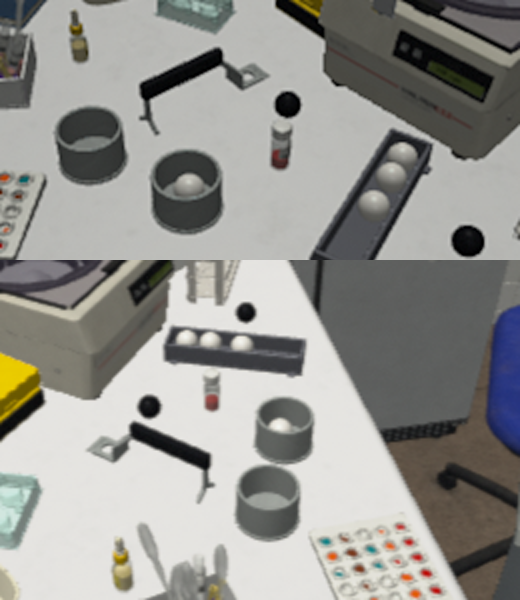

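View pics/both.png

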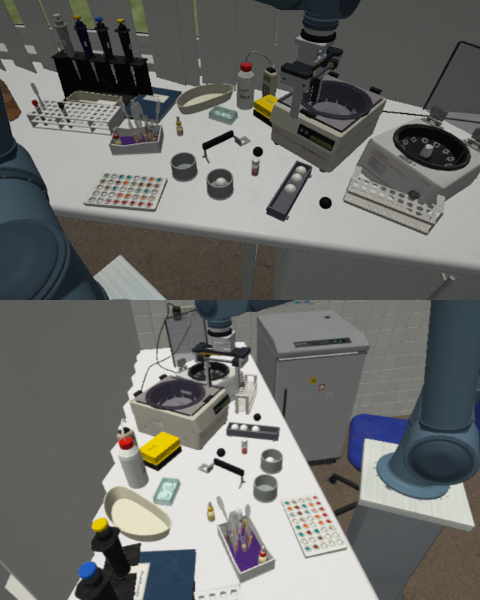

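Both views agree. The scene camera shows the scoop bar from (272,195) to (310,177) and its nose at about (333,187). The empty jar is at (245,222), and the jar holding a white ball is at (293,245). The trough's white balls are at (401,227), (395,237) and (387,252). Look-alikes are the black balls at (343,202) and (433,270). The vial is at (340,222) and the dropper at (239,170). An appliance stands near the trough's far end.

```bash
python3 - <<'E'
from h import *
np.set_printoptions(precision=4,suppress=True)
S={};
def bot(cam,th,k=0):
    r=models.silhouettes(cam,th); return r
for n,a,b in [('grip',(295.7,182.5),(300.8,222.5)),('pocket',(321.3,184),(272,217.8)),('nose',(329.9,180.4),(265.1,223.5)),
 ('trough',(384,256.6),(337.9,181.6)),('stop',(404.2,227),(304.6,175.2)),('jarE',(241.6,232.1),(353.6,259.8)),('jarL',(289.6,250.6),(364.1,220.3)),('vial',(338.4,233.5),(326.7,205)),
 ('bA',(401.5,227.5),(313,170)),('bB',(395.5,237),(325,171)),('bC',(387,252),(341,172))]:
    X=tri([('scene',a),('side',b)]);print(n,X,w2px('scene',X)-a, w2px('side',X)-b)
for c in('scene','side'):
  for th in('scoop','trough','jar_empty','jar_loaded','ball_1','reagent_vial','dropper'):
    for r in models.silhouettes(c,th):
      m=r['pixels'].astype(np.uint8); print(c,th,round(r['score'],2),r['box'],m.sum(),np.argwhere(m)[:,::-1].mean(0) if m.any() else '')
s=imaging.get_calibration('scene');print(-np.array(s['R']).T@np.array(s['t']).ravel())
s=imaging.get_calibration('side');print(-np.array(s['R']).T@np.array(s['t']).ravel())
print('dropper',px2w('scene',(243.1,178.3),0))
E
```

```text
grip [0.5633 0.2137 0.0547] [-0.9719  1.0888] [-0.979  -1.0344]
pocket [0.6444 0.194  0.0197] [ 1.5868 -1.9535] [1.6539 1.8311]
nose [0.6721 0.1958 0.0036] [-0.9445  1.1447] [-0.962  -1.1121]
trough [ 0.5524 -0.0412 -0.0047] [-0.3286  0.3739] [-0.2452 -0.2604]
stop [ 0.6524 -0.0322  0.0006] [-0.0865  0.1056] [-0.0657 -0.0797]
jarE [ 0.4177  0.2397 -0.0028] [ 1.5479 -1.3662] [1.56   1.2135]
jarL [0.4314 0.113  0.0104] [ 0.1326 -0.1285] [0.1161 0.0967]
vial [ 0.5461  0.0718 -0.0032] [ 0.1014 -0.1125] [0.0873 0.0882]
bA [ 0.6266 -0.0366  0.022 ] [-0.0088  0.0107] [-0.0066 -0.0079]
bB [ 0.5916 -0.0416  0.0234] [-0.164   0.1951] [-0.1209 -0.1399]
bC [ 0.545  -0.0498  0.024 ] [ 0.1497 -0.1731] [0.1092 0.1182]
scene scoop 0.67 [268.5, 174.3, 332.9, 215.4] 715 [296.6979 188.2895]
scene trough 0.96 [354.6, 214.0, 415.1, 293.0] 1726 [382.0324 259.0487]
scene jar_empty 0.88 [226.3, 203.1, 263.6, 240.2] 1196 [244.3629 221.8428]
scene jar_empty 0.74 [269.9, 171.2, 334.1, 216.6] 683 [295.5022 188.9736]
scene jar_loaded 0.98 [271.1, 222.6, 311.4, 264.5] 1201 [292.2639 245.4596]
scene ball_1 0.71 [3
[... 1001 characters left out ...]
 0.37 [300.7, 166.5, 372.0, 189.1] 962 [340.9792 176.0915]
side ball_1 0.65 [341.6, 151.7, 348.5, 159.9] 79 [341.8101 155.8101]
side ball_1 0.52 [355.4, 209.7, 365.0, 218.4] 55 [359.6545 212.2   ]
side ball_1 0.51 [335.0, 169.5, 345.2, 177.8] 61 [340.9672 171.541 ]
side ball_1 0.5 [308.4, 164.5, 316.0, 173.0] 66 [313.3485 168.697 ]
side ball_1 0.45 [317.6, 169.0, 328.1, 174.1] 74 [324.     169.8649]
side reagent_vial 0.53 [318.6, 186.0, 332.0, 208.3] 180 [325.0389 194.3167]
side dropper 0.67 [273.1, 267.7, 286.4, 296.5] 254 [280.2598 283.1772]
side dropper 0.63 [350.8, 196.0, 377.8, 232.7] 809 [361.5859 214.9011]
[ 0.0372 -0.2694  0.6244]
[0.2653 0.8526 0.6965]
dropper [0.5456 0.3762 0.    ]
```

```bash
python3 -m inch '[{"travel":[-0.009,0,0.021],"rotation":[0,10,0],"fingers":1},{"travel":[-0.018,0,0.042],"rotation":[0,20,0],"fingers":1},{"travel":[-0.027,0,0.063],"rotation":[0,30,0],"fingers":1},{"travel":[-0.036,0,0.084],"rotation":[0,40,0],"fingers":1},{"travel":[-0.045,0,0.105],"rotation":[0,50,0],"fingers":1},{"travel":[-0.054,0,0.126],"rotation":[0,60,0],"fingers":1},{"travel":[-0.063,0,0.147],"rotation":[0,70,0],"fingers":1},{"travel":[-0.072,0,0.168],"rotation":[0,80,0],"fingers":1},{"travel":[-0.081,0,0.189],"rotation":[0,90,0],"fingers":1},{"travel":[-0.088,0,0.212],"rotation":[0,100,0],"fingers":1}]'
python3 - <<'E'
from h import *
np.set_printoptions(precision=4,suppress=True)
s=env.get_state();print(s['t'],s['eef_pos'],s['ee_rot'],s['joint_positions']);print(Ro.from_rotvec(s['ee_rot']).as_matrix())
c=imaging.get_calibration('wrist');print(-np.array(c['R']).T@np.array(c['t']).ravel(),c['R'][2])
snap('wrist','w1')
for th in('scoop_grip','scoop_pocket','scoop_nose'):
    for r in models.tip_of('wrist',th):
        print(th,round(r['score'],2),r['centre'],px2w('wrist',r['centre'],{'scoop_grip':.055,'scoop_pocket':.017,'scoop_nose':.001}[th]))
for r in models.silhouettes('wrist','scoop'):print(r['score'],r['box'])
E
```

```text
t: 3.15
eef_pos: [0.5617, 0.2126, 0.1782]
ee_rot: [-1.118, 1.341, -1.341]
force: [-0.1, -0.4, 0.3]
width: 0.0936
3.15 [0.5617 0.2126 0.1782] [-1.1183  1.3408 -1.3409] [ 0.1733  0.131   1.6883 -0.      1.3221  1.9245]
[[-0.1795  0.0001  0.9838]
 [-0.9838 -0.     -0.1795]
 [-0.     -1.      0.0001]]
[0.6416 0.1986 0.3855] [-0.2716  0.0507 -0.9611]
scoop_grip 0.62 [321.2, 182.1] [0.5644 0.2147 0.055 ]
scoop_pocket 0.79 [322.9, 103.0] [0.6493 0.1971 0.017 ]
scoop_pocket 0.57 [323.0, 270.6] [0.4327 0.234  0.017 ]
scoop_nose 0.96 [323.9, 83.6] [0.6717 0.1913 0.001 ]
0.77 [307.8, 86.0, 336.3, 242.5]
```

View pics/w1.png

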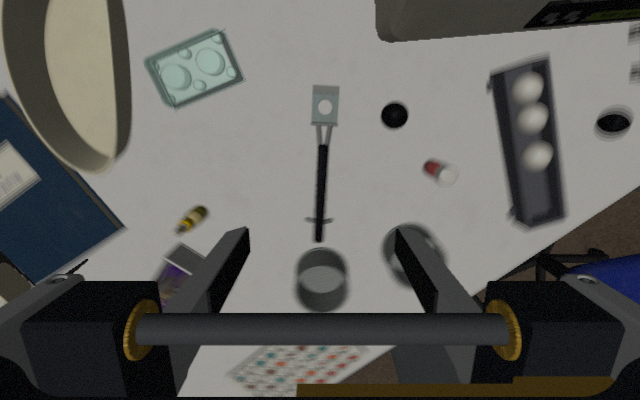

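The wrist view shows the scoop with its hole at (325,107) and bar from (322,146) to (319,241). The trough runs from (520,70) to (540,215), with white balls at (527,86), (533,117) and (537,155). The empty jar is at (321,280), the loaded one at (413,255), and the vial at (440,172).

```bash
python3 - <<'E'
from h import *
np.set_printoptions(precision=4,suppress=True)
P=lambda p,z:px2w('wrist',p,z)
h=P((324.7,107),.004);f=P((322.7,146),.066);r=P((319,241),.066)
print('hole',h,'front',f,'rear',r)
for a,b in((r,f),(r,h)): d=b-a;print(np.degrees(np.arctan2(d[1],d[0])),np.hypot(*d[:2]))
m=None
for th,z in(('trough',.03),('jar_empty',.05),('jar_loaded',.05),('reagent_vial',0),('ball_1',.021)):
    for q in models.silhouettes('wrist',th):
        k=q['pixels'].astype(np.uint8)
        c=max(cv2.findContours(k,cv2.RETR_EXTERNAL,cv2.CHAIN_APPROX_NONE)[0],key=len)
        w=np.array([P(p[0],z)[:2] for p in c],np.float32)
        (cx,cy),sz,an=cv2.minAreaRect(w)
        print(th,round(q['score'],2),q['box'],'centre',P(np.array(q['box']).reshape(2,2).mean(0),z)[:2],'rect',cx,cy,sz,an)
    for q in models.tip_of('wrist',th): print('  tip',q['score'],q['centre'],P(q['centre'],.021 if 'ball' in th else 0))
for q in models.tip_of('wrist','trough_stop'): print('stop',q['score'],P(q['centre'],0.005),P(q['centre'],0))
im=cv2.imread('pics/w1.png')[40:240,440:600];cv2.imwrite('pics/tr.png',cv2.resize(im,None,fx=3,fy=3,interpolation=cv2.INTER_CUBIC))
E
```

```text
hole [0.645  0.1944 0.004 ] front [0.6061 0.2038 0.066 ] rear [0.4995 0.2266 0.066 ]
-12.100668665084438 0.1089725557978486
-12.479331417410116 0.1490208726025425
trough 0.94 [485.8, 50.2, 571.9, 230.6] centre [ 0.5669 -0.0339] rect 0.5580236315727234 -0.03585388511419296 (0.20218999683856964, 0.07026778161525726) 9.381692886352539
  tip 0.83 [524.6, 143.1] [ 0.5579 -0.0482  0.    ]
  tip 0.71 [530.4, 116.3] [ 0.59  -0.055  0.   ]
  tip 0.37 [323.8, 182.2] [0.5519 0.2114 0.    ]
jar_empty 0.76 [297.7, 246.5, 354.0, 315.4] centre [0.437  0.2291] rect 0.43858689069747925 0.2311468869447708 (0.07150383293628693, 0.09408408403396606) 80.01146697998047
jar_empty 0.2 [482.7, 51.5, 567.8, 228.9] centre [ 0.5718 -0.017 ] rect 0.5623712539672852 -0.021945782005786896 (0.18997810781002045, 0.06595247238874435) 9.071332931518555
  tip 0.55 [329.7, 269.1] [0.4244 0.2252 0.    ]
jar_loaded 0.79 [384.4, 220.8, 446.9, 289.0] centre [0.4535 0.1145] rect 0.4523850381374359 0.14059412479400635 (0.08480311930179596, 0.023407548666000366) 5.509322643280029
  tip 0.65 [412.0, 242.5] [0.4452 0.1055 0.    
[... 750 characters left out ...]
954, 0.03577540069818497) 3.6221323013305664
ball_1 0.59 [380.8, 99.9, 407.2, 125.4] centre [0.6244 0.1162] rect 0.6231313347816467 0.1157309040427208 (0.03175748139619827, 0.03041308932006359) 79.96832275390625
ball_1 0.58 [597.6, 103.5, 632.3, 132.4] centre [ 0.5733 -0.1381] rect 0.5730880498886108 -0.1379823088645935 (0.04244331270456314, 0.02950267307460308) 79.96817779541016
  tip 0.92 [539.8, 151.4] [ 0.5487 -0.0522  0.021 ]
  tip 0.89 [612.8, 117.9] [ 0.5738 -0.1355  0.021 ]
  tip 0.87 [396.7, 115.9] [0.6201 0.1136 0.021 ]
  tip 0.74 [531.6, 116.7] [ 0.5917 -0.0419  0.021 ]
  tip 0.63 [525.9, 90.8] [ 0.6221 -0.035   0.021 ]
stop 0.92 [ 0.6483 -0.0329  0.005 ] [ 0.6484 -0.036   0.    ]
```

View pics/tr.png

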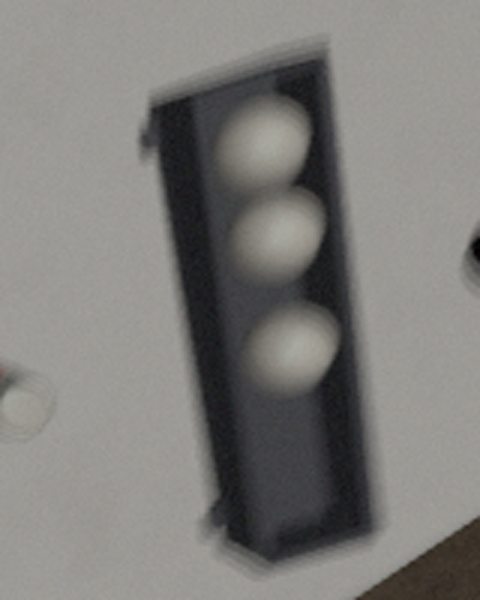

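The scoop measures consistently: hole-to-bar geometry is within 2 mm and the heading is -12.2°. The tool is already over the grip, so I descend with a 2° turn and close.

```bash
python3 -m inch '[{"travel":[0,0.03,0],"rotation":[0,1.9,0],"fingers":1},{"travel":[0,0.06,0],"rotation":[0,1.9,0],"fingers":1},{"travel":[0,0.09,0],"rotation":[0,1.9,0],"fingers":1},{"travel":[0,0.12,0],"rotation":[0,1.9,0],"fingers":1},{"travel":[0,0.142,0],"rotation":[0,1.9,0],"fingers":1},{"travel":[0,0.142,0],"rotation":[0,1.9,0],"fingers":0.3},{"travel":[0,0.142,0],"rotation":[0,1.9,0],"fingers":0},{"travel":[0,0.142,0],"rotation":[0,1.9,0],"fingers":0},{"travel":[0,0.142,0],"rotation":[0,1.9,0],"fingers":0},{"travel":[0,0.142,0],"rotation":[0,1.9,0],"fingers":0}]'
```

```text
t: 5.2
eef_pos: [0.5623, 0.2121, 0.0365]
ee_rot: [-1.103, 1.36, -1.361]
force: [-0.0, 0.5, 0.2]
width: 0.0471
```

```bash
python3 -m inch '[{"travel":[0,0,0],"rotation":[0,0,0],"fingers":0},{"travel":[0,0,0],"rotation":[0,0,0],"fingers":0},{"travel":[0,0,0],"rotation":[0,0,0],"fingers":0},{"travel":[0,0,0],"rotation":[0,0,0],"fingers":0},{"travel":[0,0,0],"rotation":[0,0,0],"fingers":0},{"travel":[0,0,0],"rotation":[0,0,0],"fingers":0},{"travel":[0,0,0],"rotation":[0,0,0],"fingers":0},{"travel":[0,-0.04,0],"rotation":[0,0,0],"fingers":0},{"travel":[0,-0.09,0],"rotation":[0,0,0],"fingers":0},{"travel":[0,-0.12,0],"rotation":[0,0,0],"fingers":0}]'
```

```text
t: 6.45
eef_pos: [0.5629, 0.2123, 0.1587]
ee_rot: [-1.101, 1.359, -1.361]
force: [-0.4, -0.6, 0.0]
width: 0.0109
```

```bash
python3 -m inch '[{"travel":[0.035,0,-0.01],"rotation":[0,-3,0],"fingers":0},{"travel":[0.07,0,-0.02],"rotation":[0,-6,0],"fingers":0},{"travel":[0.105,0,-0.03],"rotation":[0,-9,0],"fingers":0},{"travel":[0.14,0,-0.04],"rotation":[0,-12,0],"fingers":0},{"travel":[0.175,0,-0.05],"rotation":[0,-15,0],"fingers":0},{"travel":[0.21,0,-0.06],"rotation":[0,-18,0],"fingers":0},{"travel":[0.245,0,-0.07],"rotation":[0,-20,0],"fingers":0},{"travel":[0.28,0,-0.08],"rotation":[0,-21.4,0],"fingers":0},{"travel":[0.308,0,-0.085],"rotation":[0,-21.4,0],"fingers":0},{"travel":[0.308,0,-0.085],"rotation":[0,-21.4,0],"fingers":0}]'
cat > look.py <<'E'
import sys
from h import *
np.set_printoptions(precision=4,suppress=True)
s=env.get_state();M=Ro.from_rotvec(s['ee_rot']).as_matrix();tz=M[:,2]
print(s['t'],s['eef_pos'],'force',s['force'],'w',s['width'],'heading',np.degrees(np.arctan2(tz[1],tz[0])),'joints',s['joint_positions'])
snap('wrist',sys.argv[1])
print('pocket axis pred px',w2px('wrist',np.array(s['eef_pos'])+M@[0,.0365-.004,.0846]), 'nose', w2px('wrist',np.array(s['eef_pos'])+M@[0,.0365-.001,.1096]))
P=lambda p,z:px2w('wrist',p,z)
for q in models.tip_of('wrist','ball_1'): print('ball',q['score'],q['centre'],P(q['centre'],.021))
for q in models.tip_of('wrist','trough_stop'): print('stop',q['score'],q['centre'],P(q['centre'],.005))
for q in models.tip_of('wrist','scoop_pocket'): print('pock',q['score'],q['centre'])
E
python3 look.py w2; python3 -c "
import cv2;cv2.imwrite('pics/w2c.png',cv2.resize(cv2.imread('pics/w2.png')[0:260,200:480],None,fx=2.2,fy=2.2))"
```

```text
t: 7.7
eef_pos: [0.4149, -0.0728, 0.156]
ee_rot: [-1.281, 1.088, -1.089]
force: [-0.5, -0.4, -0.3]
width: 0.0107
7.7 [ 0.4149 -0.0728  0.156 ] force [-0.531  -0.3662 -0.2975] w 0.01066072678118133 heading 9.31809903669329 joints [-0.4444 -0.3069  2.1378  0.0002  1.3105  0.9638]
pocket axis pred px [323.7435 106.0247] nose [323.8091  71.3034]
ball 0.97 [320.3, 58.4] [ 0.5464 -0.0473  0.021 ]
ball 0.92 [318.8, 6.1] [ 0.5937 -0.038   0.021 ]
ball 0.75 [160.8, 133.1] [0.4414 0.1161 0.021 ]
ball 0.69 [177.3, 132.7] [0.4449 0.0979 0.021 ]
ball 0.67 [409.2, 50.3] [ 0.5692 -0.1372  0.021 ]
pock 0.62 [323.0, 103.0]
pock 0.45 [174.8, 134.8]
```

View pics/w2c.png

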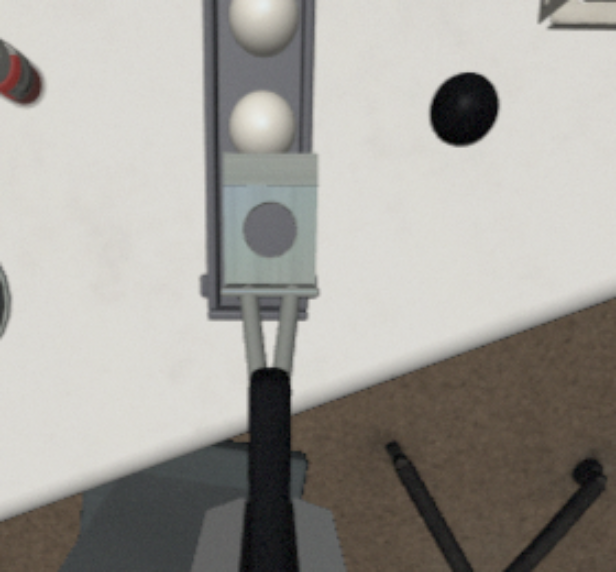

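The trough in the crop is parallel to the scoop, with its centreline at crop column 258 against 270 for the blade. I still need to shift slightly left and back into the ball-free gap.

```bash
python3 - <<'E'
from h import *
np.set_printoptions(precision=4,suppress=True)
s=env.get_state();M=Ro.from_rotvec(s['ee_rot']).as_matrix();p=np.array(s['eef_pos']);d=M[:2,2];lat=M[:2,0]
f=lambda c,r,z:px2w('wrist',(200+c/2.2,r/2.2),z)
for n,c,r,z in (('near rim L',208,311,.03),('near rim R',307,311,.03),('near',258,311,.03),('L top',203.5,20,.03),('R top',313.5,20,.03),('ball C',262,123,.021),('ball B',263,20,.021)):
    X=f(c,r,z); v=X[:2]-p[:2]; print(n,X,'along',v@d,'lat(tool x)',v@lat)
for n,X in (('scene ballC',tri([('scene',(386.5,252)),('side',(341,172))])),('stop',np.array([.650,-.033,0])),('stop sc/side',tri([('scene',(404.2,227)),('side',(304.6,175.2))]))):
    v=X[:2]-p[:2]; print(n,'along',v@d,'lat',v@lat)
E
```

```text
near rim L [ 0.458  -0.0329  0.03  ] along 0.048202219174933544 lat(tool x) -0.030632842975395015
near rim R [ 0.4661 -0.0815  0.03  ] along 0.04817911540507809 lat(tool x) 0.018678561211268874
near [ 0.4621 -0.0574  0.03  ] along 0.04819054971460465 lat(tool x) -0.005726194470935662
L top [ 0.5843 -0.0129  0.03  ] along 0.17613350734493605 lat(tool x) -0.02934877957771944
R top [ 0.5924 -0.0611  0.03  ] along 0.17609103997842723 lat(tool x) 0.019567624310430336
ball C [ 0.5486 -0.0451  0.021 ] along 0.13551759569807564 lat(tool x) -0.003549481137510184
ball B [ 0.5912 -0.0385  0.021 ] along 0.17866997831197998 lat(tool x) -0.002957329505763953
scene ballC along 0.13088133627239731 lat -0.00019294988110900996
stop along 0.23753373982220138 lat 0.0014020366506602572
stop sc/side along 0.24001525945694488 lat 0.0010225800230287962
```

```bash
python3 -m inch '[{"travel":[-0.003,0.015,-0.001],"rotation":[0,0.4,0],"fingers":0},{"travel":[-0.005,0.03,-0.002],"rotation":[0,0.4,0],"fingers":0},{"travel":[-0.005,0.045,-0.002],"rotation":[0,0.4,0],"fingers":0},{"travel":[-0.005,0.06,-0.002],"rotation":[0,0.4,0],"fingers":0},{"travel":[-0.005,0.075,-0.002],"rotation":[0,0.4,0],"fingers":0},{"travel":[-0.005,0.085,-0.002],"rotation":[0,0.4,0],"fingers":0},{"travel":[-0.005,0.093,-0.002],"rotation":[0,0.4,0],"fingers":0},{"travel":[-0.005,0.1,-0.002],"rotation":[0,0.4,0],"fingers":0},{"travel":[-0.005,0.106,-0.002],"rotation":[0,0.4,0],"fingers":0},{"travel":[-0.005,0.106,-0.002],"rotation":[0,0.4,0],"fingers":0}]'
python3 look.py w3; python3 -c "
import cv2;cv2.imwrite('pics/w3c.png',cv2.resize(cv2.imread('pics/w3.png')[0:260,200:480],None,fx=2.2,fy=2.2))"
```

```text
t: 9.15
eef_pos: [0.4123, -0.0672, 0.0497]
ee_rot: [-1.28, 1.092, -1.091]
force: [-1.6, 0.6, -0.9]
width: 0.011
9.15 [ 0.4123 -0.0672  0.0497] force [-1.63    0.6352 -0.8923] w 0.010969564170842942 heading 9.096996020145781 joints [-0.4344 -0.1547  2.2263 -0.      1.0707  0.9776]
pocket axis pred px [322.422  105.7984] nose [322.4174  71.128 ]
ball 0.87 [460.4, 17.1] [ 0.5698 -0.1397  0.021 ]
ball 0.75 [327.4, 28.6] [ 0.548  -0.0491  0.021 ]
ball 0.67 [100.1, 140.5] [0.4432 0.1128 0.021 ]
pock 0.83 [322.3, 99.6]
pock 0.56 [97.7, 137.5]
```

View pics/w3c.png

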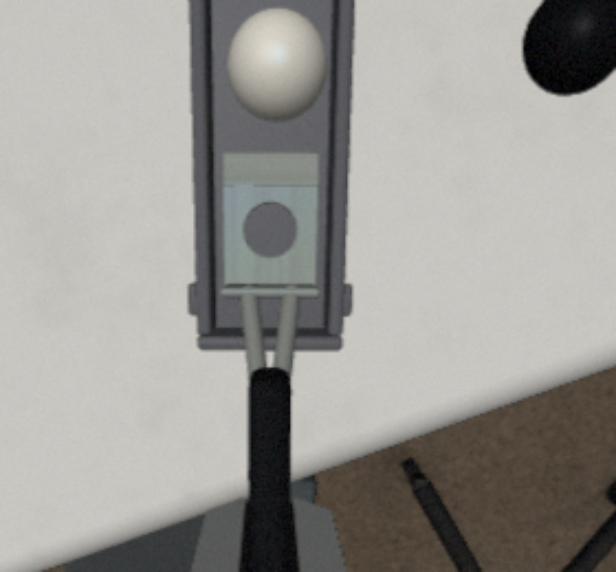

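```bash
python3 -m inch '[{"travel":[0,0.004,0],"rotation":[0,0,0],"fingers":0},{"travel":[0,0.008,0],"rotation":[0,0,0],"fingers":0},{"travel":[0,0.0085,0],"rotation":[0,0,0],"fingers":0},{"travel":[0,0.0085,0.007],"rotation":[0,0,0],"fingers":0},{"travel":[0,0.0085,0.014],"rotation":[0,0,0],"fingers":0},{"travel":[0,0.0085,0.021],"rotation":[0,0,0],"fingers":0},{"travel":[0,0.0085,0.028],"rotation":[0,0,0],"fingers":0},{"travel":[0,0.0085,0.035],"rotation":[0,0,0],"fingers":0},{"travel":[0,0.0085,0.042],"rotation":[0,0,0],"fingers":0},{"travel":[0,0.0085,0.045],"rotation":[0,0,0],"fingers":0}]'
python3 look.py w4; python3 - <<'E'
from h import *
a=px2w('wrist',(0,0),0)
E
```

```text
t: 10.6
eef_pos: [0.4573, -0.0601, 0.0415]
ee_rot: [-1.28, 1.091, -1.091]
force: [-1.2, -0.1, -0.3]
width: 0.0113
10.6 [ 0.4573 -0.0601  0.0415] force [-1.1751 -0.1055 -0.2871] w 0.01131634143678422 heading 9.11556095765971 joints [-0.3772 -0.0245  2.1243 -0.0002  1.0421  1.0346]
pocket axis pred px [322.5742 105.621 ] nose [322.5693  70.8909]
ball 0.96 [454.6, 81.6] [ 0.5714 -0.1367  0.021 ]
ball 0.87 [326.8, 8.5] [ 0.6023 -0.0396  0.021 ]
ball 0.68 [103.5, 200.8] [0.4418 0.1133 0.021 ]
ball 0.56 [327.3, 57.6] [ 0.5726 -0.0449  0.021 ]
pock 0.65 [323.4, 100.5]
```

```bash
python3 -m inch '[{"travel":[0,0.001,0.004],"rotation":[0,0,0],"fingers":0},{"travel":[0,0.001,0.008],"rotation":[0,0,0],"fingers":0},{"travel":[0,0.001,0.012],"rotation":[0,0,0],"fingers":0},{"travel":[0,0.001,0.016],"rotation":[0,0,0],"fingers":0},{"travel":[0,0.001,0.02],"rotation":[0,0,0],"fingers":0},{"travel":[0,0.001,0.024],"rotation":[0,0,0],"fingers":0},{"travel":[0,0.001,0.027],"rotation":[0,0,0],"fingers":0},{"travel":[0,0.001,0.03],"rotation":[0,0,0],"fingers":0},{"travel":[0,0.001,0.032],"rotation":[0,0,0],"fingers":0},{"travel":[0,0.001,0.032],"rotation":[0,0,0],"fingers":0}]'
python3 look.py w5;  python3 -c "
import cv2;cv2.imwrite('pics/w5c.png',cv2.resize(cv2.imread('pics/w5.png')[0:200,240:440],None,fx=2,fy=2))"
```

```text
t: 12.05
eef_pos: [0.4884, -0.0551, 0.0406]
ee_rot: [-1.281, 1.092, -1.091]
force: [-3.7, -0.6, 3.2]
width: 0.0111
12.05 [ 0.4884 -0.0551  0.0406] force [-3.664  -0.6056  3.2346] w 0.01109471966056557 heading 9.107437721468155 joints [-0.3433  0.0509  2.05   -0.0003  1.0412  1.0687]
pocket axis pred px [322.6375 105.3855] nose [322.6348  70.6291]
ball 0.77 [324.9, 6.6] [ 0.634  -0.0333  0.021 ]
ball 0.76 [453.5, 129.3] [ 0.5703 -0.1397  0.021 ]
ball 0.61 [322.6, 106.9] [ 0.5707 -0.0419  0.021 ]
ball 0.59 [110.5, 235.5] [0.4441 0.1132 0.021 ]
ball 0.33 [320.9, 123.1] [ 0.5593 -0.0424  0.021 ]
```

View pics/w5c.png

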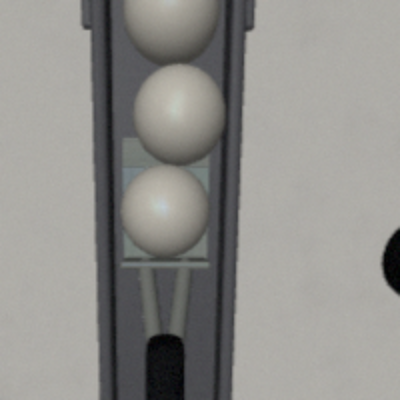

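The ball sits in the pocket at about (322,106), with the other two ahead of it. I draw back before lifting so the nose does not catch the next ball.

```bash
python3 -m inch '[{"travel":[0,-0.001,-0.004],"rotation":[0,0,0],"fingers":0},{"travel":[0,-0.0015,-0.01],"rotation":[0,0,0],"fingers":0},{"travel":[0,-0.0015,-0.016],"rotation":[0,0,0],"fingers":0},{"travel":[0,-0.0015,-0.022],"rotation":[0,0,0],"fingers":0},{"travel":[0,-0.002,-0.028],"rotation":[0,0,0],"fingers":0},{"travel":[0,-0.008,-0.031],"rotation":[0,0,0],"fingers":0},{"travel":[0,-0.02,-0.031],"rotation":[0,0,0],"fingers":0},{"travel":[0,-0.04,-0.031],"rotation":[0,0,0],"fingers":0},{"travel":[0,-0.06,-0.031],"rotation":[0,0,0],"fingers":0},{"travel":[0,-0.075,-0.031],"rotation":[0,0,0],"fingers":0}]'
python3 look.py w6; python3 - <<'E'
from h import *
np.set_printoptions(precision=4,suppress=True)
s=env.get_state();M=Ro.from_rotvec(s['ee_rot']).as_matrix();p=np.array(s['eef_pos'])
print('ball-in-pocket pred', w2px('wrist',p+M@[0,.0365-.017,.0846]))
E
```

```text
t: 13.5
eef_pos: [0.4587, -0.0602, 0.1174]
ee_rot: [-1.279, 1.09, -1.093]
force: [-0.5, 0.3, -1.6]
width: 0.0113
13.5 [ 0.4587 -0.0602  0.1174] force [-0.5191  0.2952 -1.5814] w 0.011321030630681315 heading 9.103342051309612 joints [-0.3764 -0.1435  2.0779  0.      1.2051  1.0355]
pocket axis pred px [321.8125 107.0698] nose [321.795   72.7056]
ball 0.94 [324.4, 106.6] [ 0.5436 -0.0492  0.021 ]
ball 0.91 [328.2, 37.5] [ 0.604  -0.0429  0.021 ]
ball 0.77 [153.4, 182.0] [0.4416 0.1141 0.021 ]
ball 0.59 [421.3, 93.1] [ 0.5705 -0.139   0.021 ]
ball-in-pocket pred [322.6414 105.1659]
```

```bash
cat > fit.py <<'E'
from h import *
from scipy.optimize import least_squares
np.set_printoptions(precision=4,suppress=True)
a=np.linspace(0,2*np.pi,60)
def box(cam,x,y):
    P=[w2px(cam,(x+r*np.cos(t),y+r*np.sin(t),z)) for r,z in((.038,0),(.036,.05)) for t in a]
    P=np.array(P);return np.r_[P.min(0),P.max(0)]
for n,S,D,x0 in(('E',[226.3,203.1,263.6,240.2],[336.5,232.2,367.6,271.6],(.42,.235)),('L',[271.1,222.6,311.4,264.5],[349.3,197.5,378.2,232.5],(.44,.113))):
    f=least_squares(lambda q:np.r_[box('scene',*q)-S,box('side',*q)-D],x0);print(n,f.x,f.fun)
E
python3 fit.py; python3 - <<'E'
from h import *
np.set_printoptions(precision=4,suppress=True)
n=np.array([0,.0355,.1096])
for th in range(5,56,5):
    print(th,(n-Ro.from_rotvec([-np.radians(th),0,0]).apply(n)).round(4))
E
```

```text
E [0.4254 0.2374] [ 0.3587 -2.2709 -0.1066  0.7931 -0.6777 -0.0341  1.6339 -0.2302]
5 [ 0.     -0.0094  0.0035]
10 [ 0.     -0.0185  0.0078]
15 [ 0.     -0.0272  0.0129]
20 [ 0.     -0.0353  0.0188]
25 [ 0.     -0.043   0.0253]
30 [ 0.     -0.05    0.0324]
35 [ 0.     -0.0564  0.0402]
40 [ 0.     -0.0621  0.0485]
45 [ 0.     -0.0671  0.0572]
50 [ 0.     -0.0713  0.0663]
55 [ 0.     -0.0746  0.0758]Traceback (most recent call last):
  File "fit.py", line 9, in <module>
    f=least_squares(lambda q:np.r_[box('scene',*q)-S,box('side',*q)-D],x0);print(n,f.x,f.fun)
    return func(*args, **kwargs)
    vector_fun = VectorFunction(
        fun_wrapped,
    ...<6 lines>...
        workers=workers
    )
    self._update_fun()
    ~~~~~~~~~~~~~~~~^^
    self.f = self.fun_wrapped(xp_copy(self.x))
             ~~~~~~~~~~~~~~~~^^^^^^^^^^^^^^^^^
    return np.atleast_1d(self.fun(x))
                         ~~~~~~~~^^^
    return self.f(x, *self.args, **self.kwargs)
           ~~~~~~^^^^^^^^^^^^^^^^^^^^^^^^^^^^^^
  File "fit.py", line 9, in <lambda>
    f=least_squares(lambda q:np.r_[box('scene',*q)-S,box('side',*q)-D],x0);print(n,f.x,f.fun)
                                   ~~~^^^^^^^^^^^^
  File "fit.py", line 6, in box
    P=[w2px(cam,(x+r*np.cos(t),y+r*np.sin(t),z)) for r,z in((.038,0),(.036,.05)) for t in a]
       ~~~~^^^^^^^^^^^^^^^^^^^^^^^^^^^^^^^^^^^^^
  File "h.py", line 9, in w2px
    c=imaging.get_calibration(cam); p=np.array(c["R"])@np.array(X)+np.array(c["t"]).ravel(); p=np.array(c["intrinsics"])@p
ValueError: time passes only in moves, steps and waits
```

```bash
python3 -m inch '[{"travel":[-0.008,-0.012,-0.004],"rotation":[0,-2,0],"fingers":0},{"travel":[-0.03,-0.022,-0.012],"rotation":[0,-5,0],"fingers":0},{"travel":[-0.062,-0.024,-0.024],"rotation":[0,-9,0],"fingers":0},{"travel":[-0.096,-0.024,-0.037],"rotation":[0,-13,0],"fingers":0},{"travel":[-0.13,-0.024,-0.051],"rotation":[0,-17,0],"fingers":0},{"travel":[-0.164,-0.024,-0.064],"rotation":[0,-21,0],"fingers":0},{"travel":[-0.198,-0.024,-0.077],"rotation":[0,-26,0],"fingers":0},{"travel":[-0.223,-0.024,-0.087],"rotation":[0,-29,0],"fingers":0},{"travel":[-0.235,-0.024,-0.092],"rotation":[0,-31,0],"fingers":0},{"travel":[-0.235,-0.024,-0.092],"rotation":[0,-31,0],"fingers":0}]'
python3 look.py w7; python3 - <<'E'
from h import *
np.set_printoptions(precision=4,suppress=True)
s=env.get_state();M=Ro.from_rotvec(s['ee_rot']).as_matrix();p=np.array(s['eef_pos'])
print('ball-in-pocket pred', w2px('wrist',p+M@[0,.0365-.017,.0846]),'nose',p+M@[0,.0355,.1096])
for th in('jar_empty','jar_loaded'):
  for q in models.silhouettes('wrist',th):
    ys,xs=np.nonzero(q['pixels']);print(th,q['score'],q['box'])
E
python3 -c "
import cv2;cv2.imwrite('pics/w7c.png',cv2.imread('pics/w7.png')[0:300,100:540])"
```

```text
t: 14.95
eef_pos: [0.3296, 0.1578, 0.1395]
ee_rot: [-1.462, 0.679, -0.679]
force: [-0.1, -0.6, -1.4]
width: 0.011
14.95 [0.3296 0.1578 0.1395] force [-0.144  -0.5511 -1.4415] w 0.010975762619935452 heading 40.19574826609625 joints [ 0.1335 -0.465   2.28   -0.0003  1.3266  1.0028]
pocket axis pred px [321.1679 105.7096] nose [321.0926  70.9828]
ball 0.8 [425.1, 131.6] [0.4461 0.1115 0.021 ]
ball 0.18 [419.4, 134.4] [0.4401 0.114  0.021 ]
ball-in-pocket pred [322.0746 105.4455] nose [0.4143 0.2274 0.1041]
jar_empty 0.71 [286.9, 20.2, 362.9, 99.0]
jar_empty 0.36 [617.9, 97.2, 637.8, 128.5]
jar_loaded 0.7 [384.6, 102.3, 464.6, 176.2]
```

View pics/w7c.png

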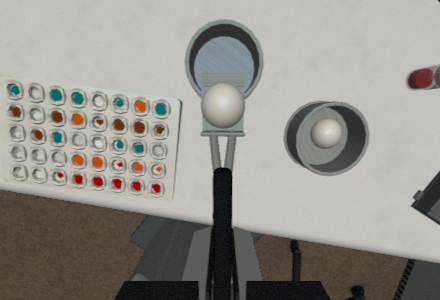

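The ball is still in the pocket at (322,105), directly before the empty jar's mouth, whose rim is centred near (325,59). The loaded jar at (425,138) is clear.

```bash
python3 - <<'E'
from h import *
np.set_printoptions(precision=4,suppress=True)
s=env.get_state();M=Ro.from_rotvec(s['ee_rot']).as_matrix();p=np.array(s['eef_pos']);n=p+M@[0,.0355,.1096]
im=cv2.imread('pics/w7.png')
L=px2w('wrist',(287,60),.05);R=px2w('wrist',(363,60),.05);T=px2w('wrist',(325,20.5),.05)
X=(L+R)/2;print('width',np.linalg.norm(L-R),'mid',X,'top-36',T-.036*M[:,2])
for c in (X,T-.036*M[:,2],np.array([.4254,.2374,.05])):
    v=c-n;print('centre rel nose: along',v@M[:,2],'lat',v@M[:,0])
print(px2w('wrist',(325,59),.05))
E
```

```text
width 0.06907460302545931 mid [0.4278 0.2354 0.05  ] top-36 [0.4247 0.2328 0.05  ]
centre rel nose: along 0.015510637392680337 lat 0.002699768474876543
centre rel nose: along 0.011491325700777958 lat 0.002625243420999384
centre rel nose: along 0.014974330512507092 lat -0.0004075878877515786
[0.4284 0.2359 0.05  ]
```

```bash
python3 -m inch '[{"travel":[0.001,-0.0014,0.0035],"rotation":[-5,0,0],"fingers":0},{"travel":[0.0015,-0.004,0.0098],"rotation":[-12,0,0],"fingers":0},{"travel":[0.0015,-0.004,0.0164],"rotation":[-18,0,0],"fingers":0},{"travel":[0.0015,-0.0055,0.024],"rotation":[-24,0,0],"fingers":0},{"travel":[0.0015,-0.008,0.0324],"rotation":[-30,0,0],"fingers":0},{"travel":[0.0015,-0.0106,0.0418],"rotation":[-36,0,0],"fingers":0},{"travel":[0.0015,-0.013,0.052],"rotation":[-42,0,0],"fingers":0},{"travel":[0.0015,-0.0166,0.0627],"rotation":[-48,0,0],"fingers":0},{"travel":[0.0015,-0.021,0.0739],"rotation":[-54,0,0],"fingers":0},{"travel":[0.0015,-0.021,0.0739],"rotation":[-54,0,0],"fingers":0}]'
python3 look.py w8; python3 - <<'E'
from h import *
np.set_printoptions(precision=4,suppress=True)
s=env.get_state();M=Ro.from_rotvec(s['ee_rot']).as_matrix();p=np.array(s['eef_pos'])
print('ball-in-pocket pred', w2px('wrist',p+M@[0,.0365-.017,.0846]),'nose',p+M@[0,.0355,.1096],M[:,2])
E
python3 -c "
import cv2;cv2.imwrite('pics/w8c.png',cv2.imread('pics/w8.png')[0:300,100:540])"
```

```text
t: 16.5
eef_pos: [0.3881, 0.204, 0.1585]
ee_rot: [-2.313, 1.077, -0.348]
force: [-1.3, 0.2, -1.4]
width: 0.0106
16.5 [0.3881 0.204  0.1585] force [-1.2912  0.2412 -1.3888] w 0.010607774558227695 heading 40.16214522734214 joints [ 0.3963  0.4743  1.5487 -0.2719  2.0254  1.2666]
pocket axis pred px [322.1916 103.2787] nose [322.1766  68.526 ]
ball 0.63 [434.5, 88.7] [0.4411 0.1076 0.021 ]
ball 0.61 [324.4, 9.5] [0.4355 0.242  0.021 ]
pock 0.94 [322.1, 101.0]
ball-in-pocket pred [322.2165 104.216 ] nose [0.415  0.2268 0.0517] [ 0.4513  0.3793 -0.8077]
```

View pics/w8c.png

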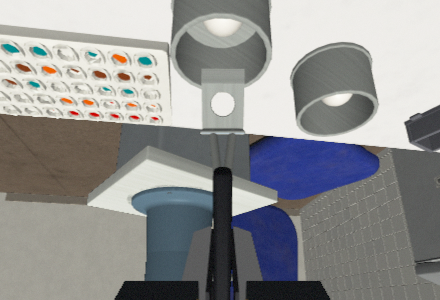

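The ball shows inside the empty jar at crop (222,25), the pocket is empty, and the loaded jar still holds its ball. Next I work out the lift and untilt.

```bash
python3 - <<'E'
from h import *
np.set_printoptions(precision=4,suppress=True)
s=env.get_state();M=Ro.from_rotvec(s['ee_rot']).as_matrix();n=np.array([0,.0355,.1096]);up=M.T@[0,0,1.]
print(up, 'tilt',np.degrees(np.arcsin(-M[2,2])))
for th,u in((0,.02),(0,.045),(6,.06),(14,.07),(22,.08),(30,.08),(38,.08),(46,.08),(54,.08)):
    print(th,u,(n-Ro.from_rotvec([np.radians(th),0,0]).apply(n)+u*up).round(3))
E
```

```text
[ 0.0004 -0.5895 -0.8077] tilt 53.87608637566928
0 0.02 [ 0.    -0.012 -0.016]
0 0.045 [ 0.    -0.027 -0.036]
6 0.06 [ 0.    -0.024 -0.052]
14 0.07 [ 0.    -0.014 -0.062]
22 0.08 [ 0.    -0.004 -0.07 ]
30 0.08 [ 0.     0.012 -0.068]
38 0.08 [ 0.     0.028 -0.063]
46 0.08 [ 0.     0.043 -0.057]
54 0.08 [ 0.     0.056 -0.048]
```

```bash
python3 -m inch '[{"travel":[0,-0.012,-0.016],"rotation":[0,0,0],"fingers":0},{"travel":[0,-0.027,-0.036],"rotation":[0,0,0],"fingers":0},{"travel":[0,-0.024,-0.052],"rotation":[6,0,0],"fingers":0},{"travel":[0,-0.014,-0.062],"rotation":[14,0,0],"fingers":0},{"travel":[0,-0.004,-0.07],"rotation":[22,0,0],"fingers":0},{"travel":[0,0.012,-0.068],"rotation":[30,0,0],"fingers":0},{"travel":[0,0.028,-0.063],"rotation":[38,0,0],"fingers":0},{"travel":[0,0.043,-0.057],"rotation":[46,0,0],"fingers":0},{"travel":[0,0.056,-0.048],"rotation":[53.9,0,0],"fingers":0},{"travel":[0,0.056,-0.048],"rotation":[53.9,0,0],"fingers":0}]'
python3 look.py w9; python3 - <<'E'
from h import *
s=env.get_state();M=Ro.from_rotvec(s['ee_rot']).as_matrix();p=np.array(s['eef_pos'])
print(M[2]); d=np.array([.5623,.2121,.16])-p;print('tool travel',M.T@d)
E
```

```text
t: 17.95
eef_pos: [0.3292, 0.1556, 0.1665]
ee_rot: [-1.463, 0.681, -0.682]
force: [0.8, 0.1, -0.7]
width: 0.0109
17.95 [0.3292 0.1556 0.1665] force [ 0.7908  0.0502 -0.6983] w 0.010886387835498676 heading 39.987887445093165 joints [ 0.1285 -0.4986  2.2518 -0.0017  1.389   1.0017]
pocket axis pred px [321.2125 108.0092] nose [321.2037  73.5806]
ball 0.74 [414.5, 131.4] [0.445  0.1116 0.021 ]
ball 0.67 [631.3, 182.4] [ 0.5712 -0.1328  0.021 ]
ball 0.61 [322.8, 51.5] [0.4414 0.2471 0.021 ]
ball 0.6 [608.6, 110.1] [ 0.6037 -0.0404  0.021 ]
ball 0.57 [631.8, 84.5] [ 0.6366 -0.0371  0.021 ]
stop 0.93 [630.3, 69.0] [ 0.6566 -0.032   0.005 ]
pock 0.88 [323.1, 101.3]
[ 1.12306476e-03 -9.99998877e-01 -9.92211726e-04]
tool travel [0.10596786 0.00802511 0.21121191]
```

```bash
python3 -m inch '[{"travel":[0.006,0,0.012],"rotation":[0,3,0],"fingers":0},{"travel":[0.019,0,0.037],"rotation":[0,9,0],"fingers":0},{"travel":[0.032,0,0.064],"rotation":[0,15.5,0],"fingers":0},{"travel":[0.045,0,0.091],"rotation":[0,22,0],"fingers":0},{"travel":[0.059,0,0.118],"rotation":[0,29,0],"fingers":0},{"travel":[0.073,0,0.145],"rotation":[0,36,0],"fingers":0},{"travel":[0.087,0,0.172],"rotation":[0,43,0],"fingers":0},{"travel":[0.098,0,0.195],"rotation":[0,48,0],"fingers":0},{"travel":[0.106,0.004,0.211],"rotation":[0,52,0],"fingers":0},{"travel":[0.106,0.008,0.211],"rotation":[0,52,0],"fingers":0}]'
python3 -m inch '[{"travel":[0,0.02,0],"rotation":[0,0,0],"fingers":0},{"travel":[0,0.045,0],"rotation":[0,0,0],"fingers":0},{"travel":[0,0.07,0],"rotation":[0,0,0],"fingers":0},{"travel":[0,0.09,0],"rotation":[0,0,0],"fingers":0},{"travel":[0,0.105,0],"rotation":[0,0,0],"fingers":0},{"travel":[0,0.112,0],"rotation":[0,0,0],"fingers":0},{"travel":[0,0.117,0],"rotation":[0,0,0],"fingers":0},{"travel":[0,0.12,0],"rotation":[0,0,0],"fingers":0},{"travel":[0,0.12,0],"rotation":[0,0,0],"fingers":0},{"travel":[0,0.12,0],"rotation":[0,0,0],"fingers":0}]'
python3 look.py w10
```

```text
t: 19.4
eef_pos: [0.5623, 0.2122, 0.1573]
ee_rot: [-1.108, 1.36, -1.36]
force: [-0.3, -0.2, -0.8]
width: 0.0109
t: 20.65
eef_pos: [0.5611, 0.2114, 0.0386]
ee_rot: [-1.105, 1.36, -1.361]
force: [-0.3, -1.0, -1.1]
width: 0.0108
20.65 [0.5611 0.2114 0.0386] force [-0.2862 -0.971  -1.0672] w 0.010831670344675316 heading -11.898696331848113 joints [ 0.1718  0.2919  1.7761 -0.001   1.0742  1.9508]
pocket axis pred px [322.8654 105.0175] nose [322.8691  70.2371]
ball 0.79 [436.7, 115.1] [0.6198 0.115  0.021 ]
stop 0.71 [628.0, 28.6] [ 0.6498 -0.0313  0.005 ]
pock 0.87 [323.8, 99.5]
```

```bash
python3 -m inch '[{"travel":[0,0.001,0],"rotation":[0,0,0],"fingers":0},{"travel":[0,0.002,0],"rotation":[0,0,0],"fingers":0},{"travel":[0,0.0025,0],"rotation":[0,0,0],"fingers":0},{"travel":[0,0.0025,0],"rotation":[0,0,0],"fingers":0},{"travel":[0,0.0025,0],"rotation":[0,0,0],"fingers":0.1},{"travel":[0,0.0025,0],"rotation":[0,0,0],"fingers":0.2},{"travel":[0,0.0025,0],"rotation":[0,0,0],"fingers":0.4},{"travel":[0,0.0025,0],"rotation":[0,0,0],"fingers":0.7},{"travel":[0,0.0025,0],"rotation":[0,0,0],"fingers":0.7},{"travel":[0,0.0025,0],"rotation":[0,0,0],"fingers":0.7}]'
python3 -m inch '[{"travel":[0,0,0],"rotation":[0,0,0],"fingers":0.7},{"travel":[0,-0.01,0],"rotation":[0,0,0],"fingers":0.7},{"travel":[0,-0.03,0],"rotation":[0,0,0],"fingers":0.7},{"travel":[0,-0.05,0],"rotation":[0,0,0],"fingers":0.7},{"travel":[0,-0.08,0],"rotation":[0,0,0],"fingers":0.7},{"travel":[0,-0.11,0],"rotation":[0,0,0],"fingers":0.7},{"travel":[0,-0.14,0],"rotation":[0,0,0],"fingers":0.7},{"travel":[0,-0.16,0],"rotation":[0,0,0],"fingers":0.7},{"travel":[0,-0.17,0],"rotation":[0,0,0],"fingers":0.7},{"travel":[0,-0.17,0],"rotation":[0,0,0],"fingers":0.7}]'
python3 - <<'E'
from h import *
np.set_printoptions(precision=4,suppress=True)
a=snap('wrist','wf');b=snap('scene','sf');c=snap('side','df')
r=lambda i:cv2.resize(i,None,fx=1.5,fy=1.5)
b2=cv2.resize(b[140:300,200:460],(520,320))[:,:390];c2=cv2.resize(c[140:280,220:420],(390,273))
cv2.imwrite('pics/final.png',np.vstack([np.hstack([b2[:273],c2]),cv2.resize(a[:260],(780,317))])[:,:,::-1])
for th in('scoop_grip','scoop_pocket','scoop_nose','ball_1'):
    print(th,[(round(q['score'],2),px2w('wrist',q['centre'],dict(scoop_grip=.055,scoop_pocket=.017,scoop_nose=.001,ball_1=.021)[th])) for q in models.tip_of('wrist',th)])
E
```

```text
t: 22.1
eef_pos: [0.5606, 0.2113, 0.0355]
ee_rot: [-1.106, 1.361, -1.361]
force: [0.4, 0.3, 0.1]
width: 0.055
t: 23.35
eef_pos: [0.5611, 0.2115, 0.206]
ee_rot: [-1.105, 1.36, -1.361]
force: [-0.8, -1.2, -1.4]
width: 0.066
scoop_grip [(0.68, array([0.5615, 0.2143, 0.055 ])), (0.68, array([0.4607, 0.1211, 0.055 ]))]
scoop_pocket [(0.81, array([0.6429, 0.1933, 0.017 ]))]
scoop_nose [(0.67, array([0.6674, 0.1888, 0.001 ]))]
ball_1 [(0.89, array([ 0.6021, -0.0377,  0.021 ])), (0.85, array([0.4402, 0.1114, 0.021 ])), (0.84, array([ 0.63  , -0.0346,  0.021 ])), (0.81, array([0.4333, 0.2392, 0.021 ])), (0.66, array([0.6171, 0.1146, 0.021 ])), (0.64, array([ 0.5712, -0.136 ,  0.021 ]))]
```

View pics/final.png

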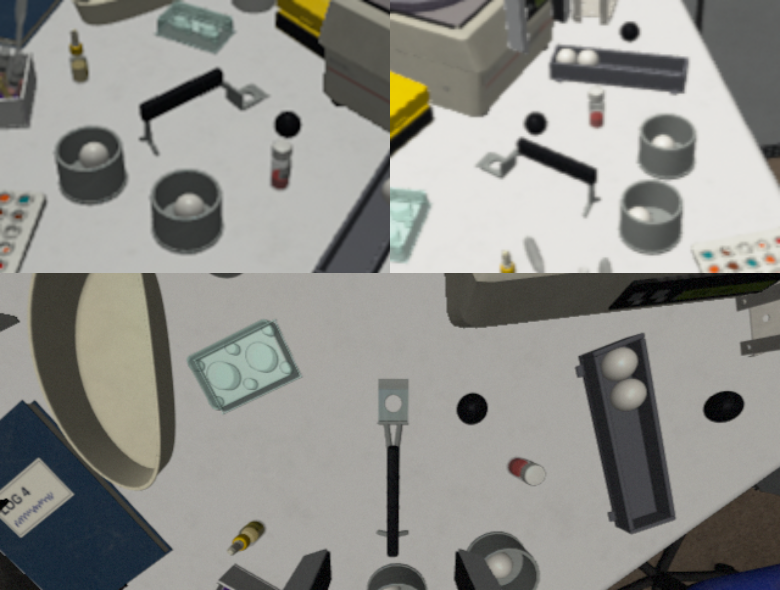

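All three views agree: both jars hold a ball, two balls lie in the trough, the scoop stands upright and released, and the vial and dropper are in place.

```bash
python3 -c "
from cell import env
print(env.hand_in()); print(env.get_state()['t'])"
```

```text
the job is handed in; nothing more can be done
None
the job is handed in; nothing more can be done
```

I scooped one white ball from the trough, tipped it into the empty jar, and stood the scoop back on the worktop at its starting spot. The job was handed in at about 23.5 s of the 53 s allowed; hand-in reports no verdict.

- **Last checks:** In the final scene, side and wrist views, each jar is upright with one ball and two balls lie in the trough. The scoop stands on its blade and heel with its pocket within about 3 mm of where it began. The vial, dropper and black balls look undisturbed, and the gripper is open and about 0.17 m above the scoop.
- **Forces:** The wrist force stayed under 5 N at every reading. These were taken only at the end of each move.
- **Disagreements:** The jar-centre estimates differed by about 5 mm between cameras, and the ball still fell well inside. A box-fit script stopped with an error before it fitted the loaded jar; that result was not needed.

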